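# Calibrate the balance under its push-latch cover

## Task

The calibration weight already stands on the balance's pan, so start the calibration: press the flat push-latch cover on the balance so that it pops open, press the round key beneath it fully down, then press the cover shut again until it stays latched. Use touch only: do not press the long bar-shaped key beside the round one, and leave the weight, the jar and the mortar standing where they are. Finish with the arm clear of everything.

Things in the scene. Friction and masses are not known exactly. Their poses are not given: they have to be found in the camera images.
- balance: white balance, case 240 (x) x 340 (y) x 70 mm high, fixed. Origin: centre of underside; its x points from its front (display, robot side) to its back, z up. Left half (+y): round steel pan, diameter 124, top 81 mm above the bench, centre x +22, y +85 mm. Right half: key well 144 (x) x 140 (y) mm, centre x +19, y -85 mm, closed by the cover; well floor 31 mm above the bench
- cover (a joint): hinge angle, rad: 0 latched shut (top level, 72 mm above the bench), 1.15 popped open, -0.07 pressed in to the stop (harmless). Push-push latch: from latched, press beyond -0.035 and let go: it swings up by itself in about 1 s to 1.15 and stays. From open, press down past level beyond -0.045 and let go: it latches at 0. Its spring gives about 0.3 N m: 2 to 6 N straight down
- cover_press (a point): point on the top face of the cover (grey plate 140 (x) x 136 (y) x 6 mm), on its centre line, 118 mm from the hinge, 22 mm from the free front edge; moves with the cover. From level, 4 mm down here is -0.035 rad, 5.5 mm is -0.045 rad, 8 mm is the stop; nearer the hinge in proportion
- cover_hinge (a point): point on the cover's top face above the middle of the hinge axis, which lies 4 mm below it along the balance's y. From here the cover reaches 140 mm to the balance's front; fully open its free edge stands 54 to 59 mm in front of and 130 mm above the axis, the front of the well is open from above, and its top face looks up and backwards: push that face forwards and down to shut it
- round_key (a joint): travel of the round key in m: 0 = up, 0.005 = fully down; springs back; 1.2 N to start, 4.2 N fully down
- round_key_top (a point): centre of the top of the round key (white disc, diameter 24 mm), about 50 mm above the bench, so 20 mm below the rim of the well and 115 mm in front of the hinge (25 mm from the well's front wall); it and the long key lie side by side, 66 mm apart along the balance's y, and may have changed places
- long_key (a joint): travel of the long key in m (not to be pressed): 0 = up, 0.005 = fully down
- long_key_top (a point): centre of the top of the long key (white bar 38 (x) x 14 (y) mm), same height as the round key
- weight: loose steel calibration weight with a knob, diameter 32, 49 mm high, 0.2 kg, on the pan; origin: centre of its underside
- bottle: loose amber jar, diameter 56, 110 mm high, on the bench to the left of the balance; origin: centre of its underside
- mortar: loose white ceramic mortar bowl, rim diameter 104, 55 mm high, on the bench to the right of the balance; origin: centre of its underside
Things that resemble listed ones, but are neither listed nor needed, are in the scene too. There is more than one size of the weight; the one meant has the size given above.

How it is judged:
On the way, in this order (a step that is already met when the one before it is completed fails the run):
1. the cover has popped open (value of joint cover above 0.9 rad), for 0.2 s.
2. the round key is pressed down under the open cover (value of joint round_key above 0.0035 m and value of joint cover above 0.4 rad), for 0.1 s.
3. the cover is shut again (value of joint cover below 0.03 rad), for 0.1 s.
At the end, for the whole second after the job is handed in: the cover stays latched by itself within 0.03 rad of shut, the round key has been pressed at least 3.5 mm and has sprung back up, and the weight (within 10 mm), the jar and the mortar (within 20 mm) stand upright where they were (value of joint cover between -0.03 and 0.03 rad and value of joint round_key below 0.001 m and distance of weight from where it was at the start of the episode below 0.01 m and angle between each of weight, bottle, mortar's own z axis and vertical below 0.1 rad and distance of each of bottle, mortar from where it was at the start of the episode below 0.02 m); the robot touches nothing.
It fails at once if the long key is pressed (more than 2.5 mm) (value of joint long_key above 0.0025 m).
It fails at once if the weight is moved more than 10 mm or lifted (distance of weight from where it was at the start of the episode above 0.01 m).
It fails at once if the jar is moved more than 20 mm or lifted (distance of bottle from where it was at the start of the episode above 0.02 m).
It fails at once if the mortar is moved more than 20 mm or lifted (distance of mortar from where it was at the start of the episode above 0.02 m).
It also fails if it takes over 53 s, if anything falls off the work surface, if the arm or the gripper's body presses on something with over 40 N, if the wrist force passes 120 N, or if a joint passes its speed limit or range.

## Robot

A 6-joint arm with a two-finger parallel gripper is mounted at the origin on the work surface. World frame = base frame: x ahead of the robot, y to its left, z up, the work surface at z = 0. Lengths are in m, angles in rad, forces in N, time in s.
With the tool pointing down it reaches from about 0.35 to 0.775 m from the base axis. Payload 7.3 kg.
Tool frame: the origin (TCP) lies midway between the tips of the shut fingers; the grasp point (between the pads) lies 19 mm behind it; z points along the fingers, y is the line along which they close (so a half turn about z gives the same grasp; the last joint's range is limited). The gripper opens to 92 mm and grips with 3 to 60 N. Pads are 19 mm wide; open, the fingers measure 130 mm over their backs; the gripper's body (75 mm by 190 mm) begins 47 mm behind the grasp point.
Start: joints at [0.965, 0.342, 1.524, -0, 1.275, -0.146], TCP at [0.233, 0.471, 0.205] pointing down, gripper open.
Joint ranges: [-2.53, 2.53], [-0.77, 2.02], [0.04, 2.7], [-1, 4.14], [0.28, 2.66], [-3.11, 3.11]. Speed limits (rad/s): [2.57, 2.57, 3.14, 3.14, 3.14, 3.14].

## Interface

Orientations are given as [roll, pitch, yaw] about the fixed x, y, z axes, in that order (R = Rz(yaw) Ry(pitch) Rx(roll)).
In Python, from cell import monitor, vision, workorder gives the robot as it stands.
- The arm moves only by the tool move_arm, never from a script. Its argument "rows" is a list of rows, each a list of 5 numbers: the shift along the world's x, y, z in mm, then the turn about the world's z in rad, then the closure, from -1 (fully open) to 1 (shut). A call has 1 to 12 rows; each row shifts and turns the commanded pose from where the row before left it; what a row does not reach is not made up. A row lasts 1/10 s, in which the tool goes at most 50 mm and 8.59 degrees, less where a joint would pass 70% of its speed; a pose out of reach is approached as far as the arm can. A call is refused whole if a number of a shift passes 50 or a number of a turn 0.15, either way. A call with a gripper value outside its range is refused whole. The fingers move at their own pace and stop on an object; "newtons" is the grip in N (left out, the last holds). Time passes only in rows, so rows that do not move let the fingers close. It gives the time, the measured TCP pose, the force, the opening and the grip force at its end, in the units of the state.
- monitor.observe(): the state, without advancing time (a new reading comes with each control period).
- vision.read_camera(name): name is "side" or "top" or "wrist"; returns the picture (420x560x3 uint8, red, green, blue); there is no depth.
- vision.get_calibration(name): a dict with "K" (3x3 intrinsics, pixels), "T" (4x4, takes a point from camera to world coordinates); the wrist camera has in their place "mount" (4x4, takes a point from camera to tool coordinates, whose origin is the TCP and whose axes are the flange's). Camera axes: x right, y up, looking along -z (the intrinsics and any distortion apply to the point x, -y, -z); pixel columns grow to the right and rows downward; lengths in m; the calibration is good to about 2 mm. A picture is of the moment at which its call begins: read the wrist's pose just before it. get_calibration takes no time and is no camera call.
- workorder.hand_in(): hands the job in; it is judged then, once.
The state is a dict: "time": time; "qpos": joint angles; "qvel": joint speeds; "joint_efforts": joint torques, N m; "tool_pos": TCP position; "tool_rot": TCP orientation; "contact_force": force on the tool from outside, world axes, zero at the start; "torque": the same for the moment, N m; "opening": finger opening in m; "grip_force": force on a finger pad.
Only numpy, scipy, OpenCV 4.12 (cv2) and the standard library are available. Lean on these libraries where they do the work, as an engineer would, in place of code of your own. Each camera call takes 0.05 s, during which the arm holds its last target. There are 200 camera calls.

## Working session

There is one attempt and no reset: what is moved stays moved. The work goes in short steps, Python scripts to look and compute and a tool call to move; the robot and the scene stay as the last step left them, time stands still between calls to the robot, and variables do not carry over. Pictures are saved under pics/ and viewed, at most 10 in all, crops included, and the job is handed in when it is done.

Besides the shell and the picture viewer there is one more tool, called after "Request:" as name(argument=value, ...), one argument or row to a line, values as JSON. move_arm: Moves the arm, as the interface text tells. Its arguments: {"type":"object","properties":{"rows":{"type":"array","items":{"type":"array","items":{"type":"number"}}},"newtons":{"type":"number"}},"required":["rows"]}

```bash
mkdir -p pics; ls; python3 - <<'E'
from cell import monitor, vision
import cv2,numpy as np
print(monitor.observe())
for n in("top","side"):
    im=vision.read_camera(n); cv2.imwrite(f"pics/{n}0.png",im[:,:,::-1]); c=vision.get_calibration(n); print(n,{k:np.round(v,4).tolist() if not isinstance(v,str) else v for k,v in c.items()})
E
```

```text
pics
{'time': 0.0, 'qpos': array([ 9.64999324e-01,  3.42711147e-01,  1.52500694e+00, -1.53087122e-05,
        1.27539383e+00, -1.45988534e-01]), 'qvel': array([ 0.00157447,  0.00078187, -0.00185543,  0.00071832, -0.00126766,
       -0.00040978]), 'joint_efforts': array([ 1.10000976e-03, -4.31248963e+01, -2.44220209e+01,  7.19032134e-02,
        5.61976992e-02, -1.76729714e-04]), 'tool_pos': array([0.23271145, 0.47012106, 0.20415451]), 'tool_rot': array([-3.14008741e+00, -2.06526004e-04,  2.68178850e+00]), 'contact_force': array([0.31051852, 0.53521426, 0.07047525]), 'torque': array([-0.01650202,  0.01396584, -0.02413243]), 'grip_force': 0.0, 'opening': 0.09192852579978299}
top {'K': [[494.1374, 0.0, 284.4934], [0.0, 494.1374, 213.0293], [0.0, 0.0, 1.0]], 'T': [[0.0238, 0.9925, -0.1195, 0.4901], [-0.9997, 0.0247, 0.0063, 0.1209], [0.0092, 0.1194, 0.9928, 1.062], [0.0, 0.0, 0.0, 1.0]]}
side {'K': [[476.1906, 0.0, 285.3448], [0.0, 476.1906, 211.2885], [0.0, 0.0, 1.0]], 'T': [[0.9404, 0.2259, -0.2541, 0.371], [-0.3396, 0.6602, -0.67, -0.541], [0.0164, 0.7164, 0.6975, 0.7311], [0.0, 0.0, 0.0, 1.0]]}
```

View pics/top0.png

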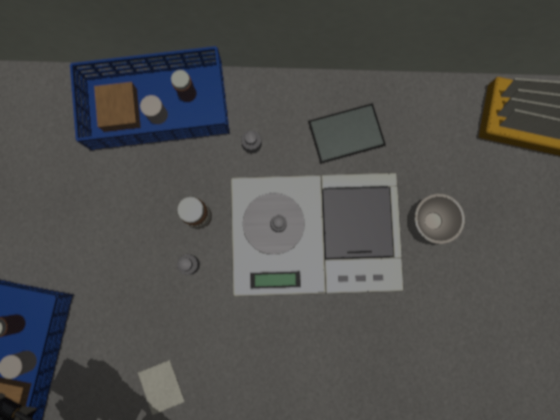

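View pics/side0.png

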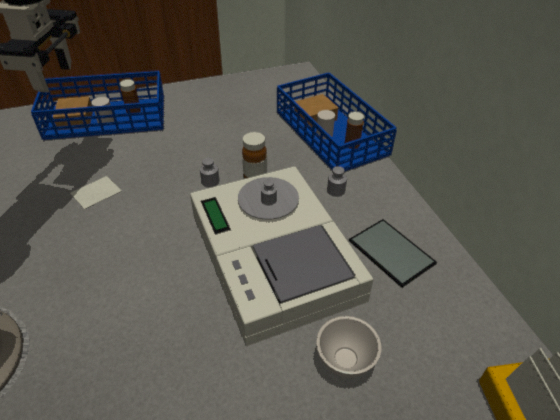

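The top picture shows the balance at cols 232–402, rows 175–295: pan around (274,223) with the weight, and the dark cover at about (325–393, 187–259), front edge towards the robot (down in the picture). The jar is at (192,211) and the mortar at (438,219).

```bash
cat > h.py <<'E'
import cv2,numpy as np
from cell import monitor,vision
def ray(c,T,px,z):
    K=c["K"]; d=c.get("dist"); 
    p=np.linalg.inv(K)@np.array([px[0],px[1],1.]); v=T[:3,:3]@np.array([p[0],-p[1],-1]); o=T[:3,3]
    return o+v*(z-o[2])/v[2]
def proj(c,T,P):
    q=np.linalg.inv(T)@np.append(P,1); return (c["K"]@np.array([q[0]/-q[2],-q[1]/-q[2],1]))[:2]
E
python3 - <<'E'
from h import *
c=vision.get_calibration("top");print(c.keys());T=c["T"]
im=cv2.imread("pics/top0.png");g=cv2.cvtColor(im,cv2.COLOR_BGR2GRAY)
def rect(m,z,lo):
    for k in cv2.findContours(m,cv2.RETR_LIST,cv2.CHAIN_APPROX_NONE)[0]:
        if cv2.contourArea(k)>lo:
            r=cv2.minAreaRect(k); P=np.array([ray(c,T,p,z) for p in cv2.boxPoints(r)]); print(r,np.round(P,4).tolist(),"ctr",P.mean(0).round(4),"sides",np.linalg.norm(P-np.roll(P,1,0),axis=1).round(4))
w=np.zeros_like(g);w[180:268,318:398]=1
print("medians",np.median(g[200:245,335:380]),g[275,360],g[265,330])
m=((g<105)*w*255).astype(np.uint8); rect(m,.072,2000)
w=np.zeros_like(g);w[165:305,225:410]=1
m=((g>115)*w*255).astype(np.uint8); rect(m,.070,2000)
E
```

```text
dict_keys(['K', 'T'])
medians 84.0 112 143
((357.12738037109375, 219.5571746826172), (80.05553436279297, 70.14746856689453), 87.61405944824219) [[0.6767, 0.0431, 0.072], [0.6864, -0.0998, 0.072], [0.524, -0.1062, 0.072], [0.5148, 0.034, 0.072]] ctr [ 0.6005 -0.0322  0.072 ] sides [0.1622 0.1432 0.1625 0.1405]
((316.05816650390625, 233.95867919921875), (117.33440399169922, 169.13333129882812), 88.29864501953125) [[0.679, 0.2278, 0.07], [0.6983, -0.1174, 0.07], [0.461, -0.1234, 0.07], [0.4433, 0.2122, 0.07]] ctr [0.5704 0.0498 0.07  ] sides [0.2362 0.3457 0.2373 0.336 ]
```

Request:
move_arm(
  rows=[
    [26,-42,0,0.13,1],
    [26,-42,0,0.13,1],
    [26,-42,0,0.12,1],
    [26,-42,0,0.12,1],
    [26,-42,0,0,1],
    [26,-42,0,0,1],
    [26,-42,0,0,1],
    [26,-42,0,0,1],
    [26,-42,0,0,1],
    [26,-42,0,0,1],
    [26,-42,0,0,1],
    [26,-42,0,0,1],
  ],
  newtons=20,
)

```text
time: 1.3
tool_pos: [0.5432, -0.0312, 0.2045]
tool_rot: [3.141, -0.001, -3.114]
contact_force: [1.3, 0.5, -0.9]
opening: 0.0014
grip_force: 0.0
```

```bash
python3 - <<'E'
from h import *
from scipy.spatial.transform import Rotation as R
s=monitor.observe();im=vision.read_camera("wrist");cv2.imwrite("pics/w1.png",im[:,:,::-1])
cv2.imwrite("pics/t1.png",vision.read_camera("top")[:,:,::-1])
c=vision.get_calibration("wrist");T=np.eye(4);T[:3,:3]=R.from_euler("xyz",s["tool_rot"]).as_matrix();T[:3,3]=s["tool_pos"];np.save("w1.npy",T@c["mount"])
print(s["time"],s["tool_pos"],s["tool_rot"],s["qpos"],s["opening"],c["mount"].round(3).tolist())
E
```

```text
1.3 [ 0.54315403 -0.03115317  0.20453868] [ 3.14118672e+00 -5.84792569e-04 -3.11418952e+00] [-1.98355179e-01  3.77571813e-01  1.47132535e+00  2.75251501e-04
  1.29335632e+00 -1.79663000e+00] 0.0014315979126652695 [[-0.001, 0.959, 0.283, 0.077], [1.0, 0.001, 0.0, -0.0], [-0.0, 0.283, -0.959, -0.18], [0.0, 0.0, 0.0, 1.0]]
```

View pics/w1.png

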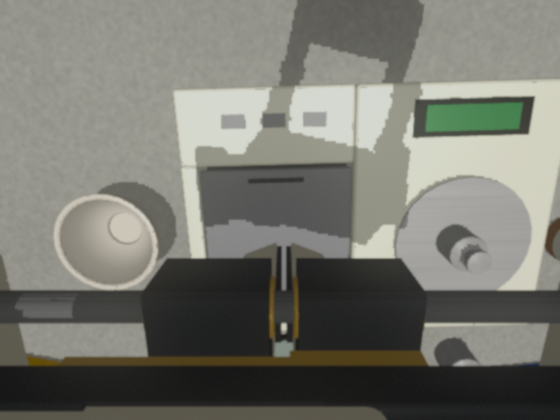

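The wrist picture looks down with the balance's front at the top: cover front edge at about row 166, cols 204–352, handle mark at (275,181), mortar (108,240), weight (468,253).

```bash
python3 - <<'E'
from h import *
c=vision.get_calibration("wrist");T=np.load("w1.npy")
for p in [(204,169),(352,166),(208,250),(352,250)]: print(p,ray(c,T,p,.072).round(4))
for p in [(175,92),(356,86),(186,166)]: print("case",p,ray(c,T,p,.07).round(4))
p=ray(c,T,(462,178),.081);q=ray(c,T,(530,240),.081);print("pan front,side",p,q)
c=vision.get_calibration("top");T=c["T"]
for p in [(325,187),(391,186),(394,258),(325,259)]: print("top",p,ray(c,T,p,.072).round(4))
for p in [(232,178),(397,174),(402,290),(233,295)]: print("topcase",p,ray(c,T,p,.07).round(4))
E
```

```text
(204, 169) [ 0.5274 -0.1024  0.072 ]
(352, 166) [0.5214 0.0286 0.072 ]
(208, 250) [ 0.6052 -0.1014  0.072 ]
(352, 250) [0.6017 0.035  0.072 ]
case (175, 92) [ 0.4629 -0.1247  0.07  ]
case (356, 86) [0.4541 0.0269 0.07  ]
case (186, 166) [ 0.5255 -0.1187  0.07  ]
pan front,side [0.52778643 0.12300621 0.081     ] [0.58371863 0.19479058 0.081     ]
top (325, 187) [0.6646 0.0336 0.072 ]
top (391, 186) [ 0.6701 -0.1008  0.072 ]
top (394, 258) [ 0.5242 -0.1065  0.072 ]
top (325, 259) [0.5189 0.0316 0.072 ]
topcase (232, 178) [0.6788 0.2233 0.07  ]
topcase (397, 174) [ 0.6957 -0.1136  0.07  ]
topcase (402, 290) [ 0.4612 -0.1227  0.07  ]
topcase (233, 295) [0.4435 0.2127 0.07  ]
```

Request:
move_arm(
  rows=[
    [2,-5,-40,0,1],
    [0,0,-40,0,1],
    [0,0,-35,0,1],
    [0,0,-14,0,1],
    [0,0,-5,0,1],
    [0,0,-4,0,1],
    [0,0,0,0,1],
  ],
)

```text
time: 2.1
tool_pos: [0.5449, -0.034, 0.0673]
tool_rot: [-3.142, 0.001, -3.114]
contact_force: [0.0, -0.3, 0.5]
opening: 0.0003
grip_force: 0.0
```

Request:
move_arm(
  rows=[
    [0,0,-2,0,1],
    [0,0,-1,0,1],
    [0,0,0,0,1],
  ],
)

```text
time: 2.4
tool_pos: [0.5448, -0.0342, 0.0643]
tool_rot: [-3.142, 0.001, -3.114]
contact_force: [-0.4, 0.8, 0.5]
opening: 0.0008
grip_force: 0.0
```

Request:
move_arm(
  rows=[
    [0,0,50,0,1],
    [-10,0,50,0,1],
    [-20,0,50,0,1],
    [-30,0,0,0,1],
    [-30,0,0,0,1],
    [-10,0,0,0,1],
    [0,0,0,0,1],
    [0,0,0,0,1],
    [0,0,0,0,1],
    [0,0,0,0,1],
  ],
)

```text
time: 3.4
tool_pos: [0.447, -0.0342, 0.209]
tool_rot: [3.141, -0.0, -3.114]
contact_force: [-0.5, -0.5, 0.2]
opening: 0.0007
grip_force: 0.0
```

```bash
cat > shot.py <<'E'
import sys
from h import *
from scipy.spatial.transform import Rotation as R
n=sys.argv[1]
s=monitor.observe();im=vision.read_camera("wrist")
im2=vision.read_camera("side")
cv2.imwrite(f"pics/{n}.png",im[:,:,::-1]);cv2.imwrite(f"pics/{n}s.png",im2[:,:,::-1])
cv2.imwrite(f"pics/{n}b.png",np.hstack([cv2.resize(im,(400,300)),cv2.resize(im2,(400,300))])[:,:,::-1])
c=vision.get_calibration("wrist");T=np.eye(4);T[:3,:3]=R.from_euler("xyz",s["tool_rot"]).as_matrix();T[:3,3]=s["tool_pos"];np.save(f"{n}.npy",T@c["mount"])
print(s["time"],s["tool_pos"],s["tool_rot"],s["contact_force"])
E
python3 shot.py w2
```

```text
3.4 [ 0.4469912  -0.03424383  0.20895673] [ 3.14132279e+00 -3.51847802e-04 -3.11375650e+00] [-0.48294383 -0.45086387  0.18754323]
```

View pics/w2b.png

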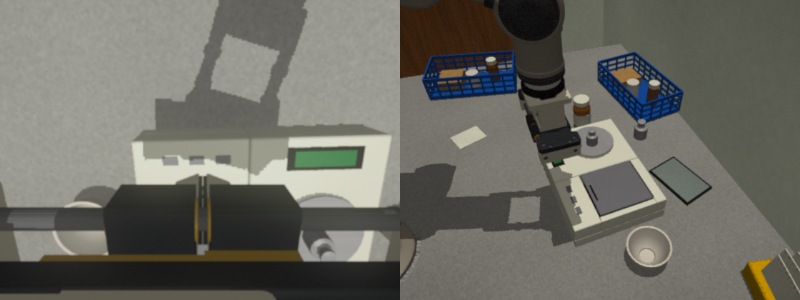

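The cover is still shut (flat grey plate in the side view), and no force was felt; press again, deeper, watching the force.

Request:
move_arm(
  rows=[
    [49,0,0,0,1],
    [49,0,0,0,1],
    [0,0,-50,0,1],
    [0,0,-50,0,1],
    [0,0,-38,0,1],
    [0,0,-6,0,1],
    [0,0,0,0,1],
    [0,0,0,0,1],
  ],
)

```text
time: 4.3
tool_pos: [0.5459, -0.0345, 0.0673]
tool_rot: [-3.141, 0.003, -3.114]
contact_force: [-0.3, -0.8, 0.8]
opening: 0.0006
grip_force: 0.0
```

```bash
python3 shot.py w3
```

```text
4.3 [ 0.54586183 -0.03454632  0.06731423] [-3.14085017  0.00343945 -3.11384935] [-0.34686253 -0.84505552  0.8111995 ]
```

View pics/w3b.png

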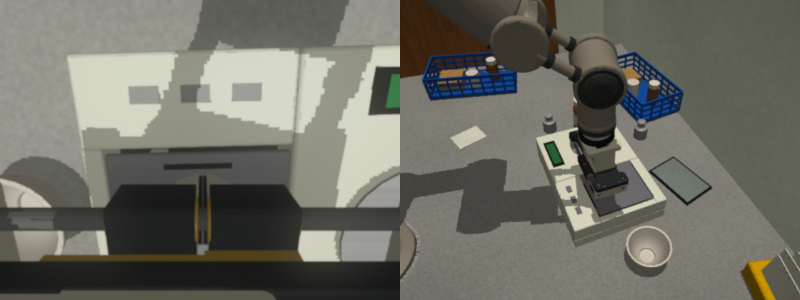

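Fingertip is at the plate near its front edge (cols ~200, behind the slit). Pressing deeper in small steps.

Request:
move_arm(
  rows=[
    [0,0,-4,0,1],
    [0,0,0,0,1],
    [0,0,0,0,1],
  ],
)

```text
time: 4.7
tool_pos: [0.5444, -0.0342, 0.0617]
tool_rot: [-3.142, 0.001, -3.114]
contact_force: [0.3, 0.9, -0.4]
opening: 0.0007
grip_force: 0.0
```

Request:
move_arm(
  rows=[
    [0,0,-2,0,1],
    [0,0,0,0,1],
  ],
)

```text
time: 4.9
tool_pos: [0.5441, -0.0342, 0.0591]
tool_rot: [3.141, -0.0, -3.114]
contact_force: [0.6, 0.4, -0.0]
opening: 0.0002
grip_force: 0.0
```

Request:
move_arm(
  rows=[
    [0,0,-2,0,1],
    [0,0,0,0,1],
  ],
)

```text
time: 5.1
tool_pos: [0.5441, -0.0342, 0.057]
tool_rot: [3.141, -0.001, -3.114]
contact_force: [0.0, 0.7, 0.2]
opening: 0.0006
grip_force: 0.0
```

```bash
python3 - <<'E'
from h import *
s=monitor.observe();c=vision.get_calibration("side");T=c["T"]
im=vision.read_camera("side")[:,:,::-1].copy()
P=s["tool_pos"];print(P,proj(c,T,P))
u=proj(c,T,P);print([proj(c,T,np.array([x,y,.072])).round(0) for x,y in((.5274,-.1024),(.5214,.0286),(.667,.034),(.667,-.1))])
cr=im[150:350,170:400];cr=cv2.resize(cr,None,fx=3,fy=3,interpolation=cv2.INTER_CUBIC)
q=((u-[170,150])*3).astype(int);cv2.circle(cr,tuple(int(v) for v in q),4,(0,0,255),1)
cv2.imwrite("pics/s4.png",cr)
E
```

```text
[ 0.54405268 -0.03416249  0.05699785] [273.90692492 272.20109231]
[array([278., 300.]), array([251., 245.]), array([323., 225.]), array([353., 277.])]
```

View pics/s4.png

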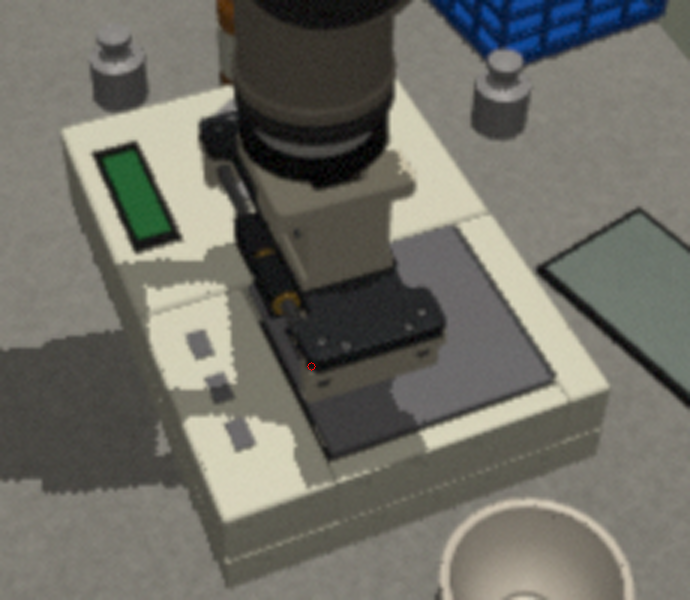

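The side view shows the gripper over the cover's front; the plate still looks level, the tip itself is hidden. Continue down in small steps until a force shows.

Request:
move_arm(
  rows=[
    [0,0,-2,0,1],
    [0,0,0,0,1],
  ],
)

```text
time: 5.35
tool_pos: [0.5441, -0.0342, 0.055]
tool_rot: [3.141, -0.0, -3.114]
contact_force: [-0.3, -0.4, 0.3]
opening: 0.0005
grip_force: 0.0
```

Request:
move_arm(
  rows=[
    [0,0,-2,0,1],
    [0,0,0,0,1],
  ],
)

```text
time: 5.55
tool_pos: [0.5441, -0.0342, 0.053]
tool_rot: [3.141, -0.0, -3.114]
contact_force: [0.7, -0.9, 0.4]
opening: 0.0006
grip_force: 0.0
```

Request:
move_arm(
  rows=[
    [0,0,-2,0,1],
    [0,0,0,0,1],
  ],
)

```text
time: 5.75
tool_pos: [0.5441, -0.0342, 0.0511]
tool_rot: [3.141, -0.0, -3.114]
contact_force: [-0.3, 0.3, -0.4]
opening: 0.0003
grip_force: 0.0
```

```bash
python3 shot.py w5; python3 - <<'E'
from h import *
c=vision.get_calibration("wrist");T=np.load("w5.npy");print(T[:3,3],"tcp px",proj(c,T,monitor.observe()["tool_pos"]))
E
```

```text
5.75 [ 0.54410232 -0.03419669  0.05105922] [ 3.14144110e+00 -3.85248186e-04 -3.11393759e+00] [-0.25141691  0.25320875 -0.42663996]
[ 0.46717218 -0.03670492  0.23076524] tcp px [284.22138101 246.92485562]
```

View pics/w5.png

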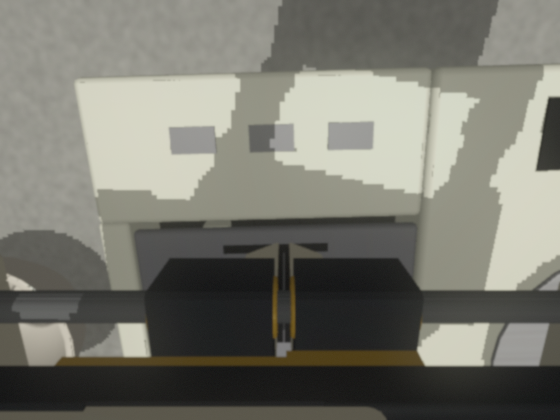

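Cover front edge runs (137,230)–(415,224), with a gap in front of it; fingertips near (284,246). Checking the depth from its known 136 mm width.

```bash
python3 - <<'E'
from h import *
c=vision.get_calibration("wrist")
for n,a,b in(("w1",(204,169),(352,166)),("w5",(137,230),(415,224))):
    T=np.load(n+".npy");f=lambda z:np.linalg.norm(ray(c,T,a,z)-ray(c,T,b,z))
    for z in (.04,.05,.06,.072): print(n,z,f(z).round(4),ray(c,T,a,z)[:2].round(4),ray(c,T,b,z)[:2].round(4))
T=np.load("w5.npy")
for p in [(80,82),(430,70),(97,220),(417,213)]: print(p,ray(c,T,p,.07).round(4))
E
```

```text
w1 0.04 0.1445 [ 0.5337 -0.1094] [0.527  0.0349]
w1 0.05 0.1403 [ 0.5317 -0.1072] [0.5252 0.0329]
w1 0.06 0.1361 [ 0.5298 -0.105 ] [0.5235 0.031 ]
w1 0.072 0.1311 [ 0.5274 -0.1024] [0.5214 0.0286]
w5 0.04 0.158 [ 0.5408 -0.1181] [0.5331 0.0397]
w5 0.05 0.1497 [ 0.537  -0.1139] [0.5296 0.0357]
w5 0.06 0.1414 [ 0.5331 -0.1096] [0.5262 0.0317]
w5 0.072 0.1315 [ 0.5285 -0.1045] [0.522  0.0268]
(80, 82) [ 0.4625 -0.1236  0.07  ]
(430, 70) [0.4537 0.025  0.07  ]
(97, 220) [ 0.5247 -0.1239  0.07  ]
(417, 213) [0.5172 0.0279 0.07  ]
```

```bash
python3 - <<'E'
from h import *
c=vision.get_calibration("side");T=c["T"]
for z in(.123,.133,.143): 
  for y in (-.129,-.072): print(z,y,[proj(c,T,np.array([x,y,z])).round(0).tolist() for x in(.5065,.5815)],[(3*(proj(c,T,np.array([x,y,z]))-[170,150])).round(0).tolist() for x in(.5065,.5815)])
im=cv2.imread("pics/w5s.png")
cv2.imwrite("pics/z5.png",cv2.resize(im[225:325,220:370],None,fx=5,fy=5,interpolation=cv2.INTER_CUBIC))
E
```

```text
0.123 -0.129 [[271.0, 298.0], [316.0, 285.0]] [[302.0, 443.0], [437.0, 404.0]]
0.123 -0.072 [[260.0, 270.0], [303.0, 258.0]] [[269.0, 360.0], [398.0, 325.0]]
0.133 -0.129 [[271.0, 294.0], [316.0, 281.0]] [[302.0, 431.0], [438.0, 392.0]]
0.133 -0.072 [[259.0, 266.0], [303.0, 255.0]] [[268.0, 348.0], [398.0, 314.0]]
0.143 -0.129 [[271.0, 290.0], [316.0, 277.0]] [[302.0, 419.0], [439.0, 380.0]]
0.143 -0.072 [[259.0, 262.0], [303.0, 251.0]] [[268.0, 336.0], [399.0, 302.0]]
```

View pics/z5.png

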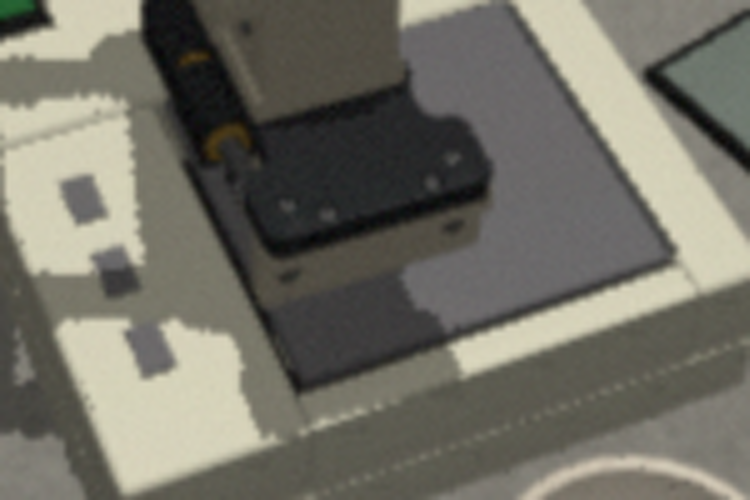

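```bash
python3 - <<'E'
from h import *
from scipy.spatial.transform import Rotation as R
c=vision.get_calibration("side");T=c["T"]
p=np.array([.23271,.47012,.20415]);r=R.from_euler("xyz",[-3.14,0,2.68179]).as_matrix()
for o in ([0,0,0],[0,.046,0],[0,-.046,0],[0,.065,0],[0,-.065,0],[0,0,-.066]): print(o,proj(c,T,p+r@np.array(o)).round(0))
print("w2",proj(c,T,np.array([.447,-.0342,.209])))
# front-edge brightness profiles in side view along cover centre line, before/after
a=cv2.imread("pics/side0.png",0);
for n in("side0","w2s","w3s","w5s"):
    g=cv2.imread(f"pics/{n}.png",0).astype(int)
    A=proj(c,T,np.array([.5242,-.09,.072]));d=proj(c,T,np.array([.5042,-.09,.072]))-A
    print(n,[int(g[tuple(np.round((A+d*t)[::-1]).astype(int))]) for t in np.arange(-1.2,1.3,.1)])
E
```

```text
[0, 0, 0] [58. 89.]
[0, 0.046, 0] [68. 79.]
[0, -0.046, 0] [ 48. 101.]
[0, 0.065, 0] [71. 74.]
[0, -0.065, 0] [ 43. 106.]
[0, 0, -0.066] [48. 60.]
w2 [213.38159843 225.95723626]
side0 [91, 90, 89, 90, 89, 90, 87, 90, 89, 75, 53, 49, 154, 177, 178, 174, 176, 175, 174, 176, 177, 177, 177, 177, 176]
w2s [100, 103, 99, 102, 100, 101, 101, 101, 100, 86, 62, 58, 174, 199, 197, 196, 196, 196, 198, 198, 197, 198, 199, 200, 201]
w3s [63, 63, 60, 58, 61, 63, 62, 60, 60, 57, 53, 55, 105, 117, 117, 118, 147, 196, 207, 208, 208, 208, 206, 207, 207]
w5s [61, 59, 59, 60, 60, 61, 59, 60, 59, 55, 59, 54, 106, 118, 116, 118, 118, 131, 191, 205, 208, 205, 209, 206, 208]
```

The cover's edge has not moved at all, and both side views put the real tip about 30 mm higher than the reported TCP. Going on down, guided by the force.

Request:
move_arm(
  rows=[
    [0,0,-3,0,1],
    [0,0,0,0,1],
  ],
)

```text
time: 6.05
tool_pos: [0.5444, -0.0342, 0.0483]
tool_rot: [-3.142, 0.0, -3.114]
contact_force: [-0.9, 0.2, 2.3]
opening: 0.0005
grip_force: 1.3
```

Request:
move_arm(
  rows=[
    [0,0,-3,0,1],
    [0,0,0,0,1],
  ],
)

```text
time: 6.25
tool_pos: [0.5445, -0.0343, 0.046]
tool_rot: [-3.141, 0.001, -3.114]
contact_force: [-0.9, 0.7, 6.3]
opening: 0.0002
grip_force: 3.0
```

Request:
move_arm(
  rows=[
    [0,0,-3,0,1],
    [0,0,0,0,1],
  ],
)

```text
time: 6.45
tool_pos: [0.5445, -0.0342, 0.0423]
tool_rot: [-3.142, 0.001, -3.114]
contact_force: [-0.2, -0.5, 2.8]
opening: 0.0003
grip_force: 1.4
```

Request:
move_arm(
  rows=[
    [0,0,-2,0,1],
    [0,0,0,0,1],
  ],
)

```text
time: 6.65
tool_pos: [0.5447, -0.0343, 0.0413]
tool_rot: [-3.141, 0.001, -3.114]
contact_force: [-2.3, 0.4, 12.5]
opening: 0.0006
grip_force: 6.0
```

Contact at a reported 0.049, stop at 0.041: the real tip is 23 mm above the reported TCP. Latch has been pressed; retreat.

Request:
move_arm(
  rows=[
    [0,0,50,0,1],
    [-10,0,50,0,1],
    [-20,0,50,0,1],
    [-30,0,40,0,1],
    [-30,0,0,0,1],
    [-10,0,0,0,1],
    [0,0,0,0,1],
    [0,0,0,0,1],
    [0,0,0,0,1],
    [0,0,0,0,1],
  ],
)

```text
time: 7.65
tool_pos: [0.4464, -0.0342, 0.225]
tool_rot: [3.141, -0.001, -3.114]
contact_force: [-0.2, 0.7, -0.0]
opening: 0.0004
grip_force: 0.0
```

```bash
python3 shot.py w6; python3 - <<'E'
from h import *
t=vision.read_camera("top");cv2.imwrite("pics/t6.png",t[:,:,::-1])
a=cv2.imread("pics/w6s.png")[150:350,180:400];b=cv2.imread("pics/t6.png")[160:305,225:410];d=cv2.imread("pics/w6.png")
o=np.zeros((600,800,3),np.uint8);o[:300,:330]=cv2.resize(a,(330,300));o[:300,400:783]=cv2.resize(b,(383,300));o[300:,:400]=cv2.resize(d,(400,300))
cv2.imwrite("pics/c6.png",o)
E
```

```text
7.65 [ 0.44643447 -0.03422298  0.22499321] [ 3.14108060e+00 -1.30801761e-03 -3.11373374e+00] [-0.15816625  0.70214253 -0.04093232]
```

View pics/c6.png

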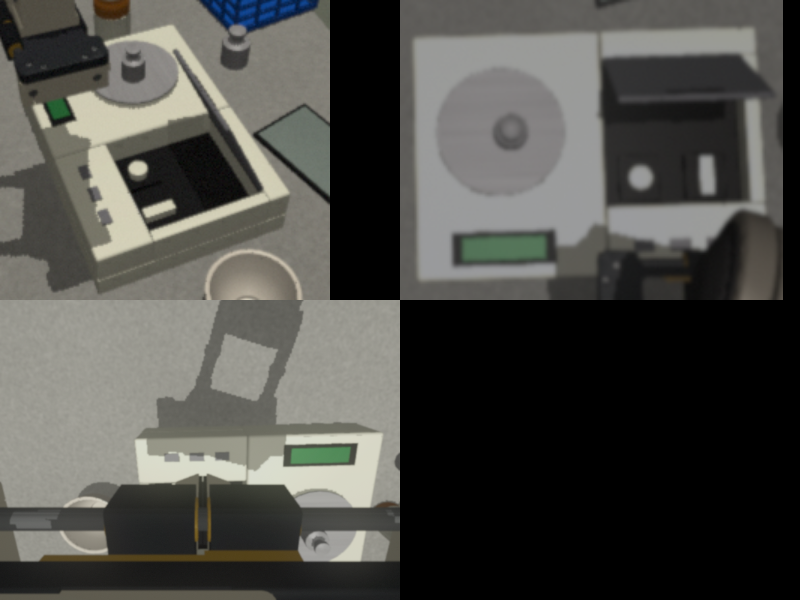

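The cover stands open (side crop: plate upright behind the well); the round key is the left one in the top crop, about full-picture pixel (341,246), the long key right of it.

```bash
python3 - <<'E'
from h import *
for n,f,(r0,r1,c0,c1) in(("top","t6",(232,262,320,390)),("side","w6s",(245,305,250,310))):
    c=vision.get_calibration(n);T=c["T"];g=cv2.imread(f"pics/{f}.png",0);w=np.zeros_like(g);w[r0:r1,c0:c1]=1
    m=((g>110)*w*255).astype(np.uint8)
    for k in cv2.findContours(m,cv2.RETR_EXTERNAL,cv2.CHAIN_APPROX_NONE)[0]:
        if cv2.contourArea(k)>20:
            M=cv2.moments(k);p=(M["m10"]/M["m00"],M["m01"]/M["m00"]);print(n,cv2.contourArea(k),cv2.boundingRect(k),np.round(p,1),ray(c,T,p,.05).round(4))
cw=vision.get_calibration("wrist");Tm=cw["mount"]
for dz in(0,-.023): print("tip px",proj(cw,Tm,np.array([0,0,dz])))
# cover top edge, top view, estimated z .198
c=vision.get_calibration("top")
for p in((295+29,160+98*.483),(225+375*.483,160+96*.483)): print(ray(c,c["T"],p,.196).round(4))
E
```

```text
top 80.5 (336, 240, 11, 11) [340.9 245.1] [ 0.5487 -0.0026  0.05  ]
top 97.0 (370, 235, 7, 19) [372.9 244.2] [ 0.5521 -0.0683  0.05  ]
top 190.0 (320, 232, 70, 30) [345.9 255.1] [ 0.5285 -0.013   0.05  ]
side 128.0 (275, 283, 22, 12) [285.4 288.5] [ 0.5532 -0.0699  0.05  ]
side 87.5 (266, 257, 12, 10) [271.6 261.6] [ 0.5498 -0.0041  0.05  ]
side 949.5 (250, 245, 60, 60) [265.8 286.8] [ 0.5218 -0.0552  0.05  ]
tip px [284.24156798 246.58661217]
tip px [284.34988767 265.51090304]
[0.6063 0.0458 0.196 ]
[ 0.6116 -0.0998  0.196 ]
```

Round key at about (0.549, -0.003), 66 mm from the long key and 115 mm before the hinge, as it must be. Moving over it and down.

Request:
move_arm(
  rows=[
    [45,15,0,0,1],
    [45,15,0,0,1],
    [9,1,0,0,1],
    [0,0,-45,0,1],
    [0,0,-45,0,1],
    [0,0,-45,0,1],
    [0,0,-40,0,1],
    [0,0,0,0,1],
  ],
)

```text
time: 8.6
tool_pos: [0.5406, -0.0028, 0.0459]
tool_rot: [3.14, -0.011, -3.114]
contact_force: [-0.3, -0.7, -0.2]
opening: 0.0004
grip_force: 0.0
```

Request:
move_arm(
  rows=[
    [4,0,0,0,1],
    [0,0,-10,0,1],
    [0,0,-5,0,1],
    [0,0,0,0,1],
  ],
)

```text
time: 9.0
tool_pos: [0.549, -0.0032, 0.0361]
tool_rot: [-3.142, 0.001, -3.114]
contact_force: [0.6, 0.3, -0.2]
opening: 0.0007
grip_force: 0.0
```

Request:
move_arm(
  rows=[
    [0,0,-3,0,1],
    [0,0,0,0,1],
  ],
)

```text
time: 9.2
tool_pos: [0.5489, -0.0032, 0.0329]
tool_rot: [3.142, 0.0, -3.114]
contact_force: [-0.0, 0.7, -1.1]
opening: 0.0007
grip_force: 0.0
```

Request:
move_arm(
  rows=[
    [0,0,-3,0,1],
    [0,0,0,0,1],
  ],
)

```text
time: 9.4
tool_pos: [0.5487, -0.0032, 0.0295]
tool_rot: [3.141, -0.0, -3.114]
contact_force: [0.3, -0.9, -0.1]
opening: 0.0006
grip_force: 0.0
```

Request:
move_arm(
  rows=[
    [0,0,-3,0,1],
    [0,0,0,0,1],
  ],
)

```text
time: 9.6
tool_pos: [0.549, -0.0032, 0.0267]
tool_rot: [3.142, 0.0, -3.114]
contact_force: [-0.2, 0.4, 2.7]
opening: 0.0002
grip_force: 1.2
```

Request:
move_arm(
  rows=[
    [0,0,-2,0,1],
    [0,0,0,0,1],
  ],
)

```text
time: 9.8
tool_pos: [0.549, -0.0032, 0.0248]
tool_rot: [3.142, 0.0, -3.114]
contact_force: [0.2, 0.6, 3.2]
opening: 0.0008
grip_force: 1.7
```

Request:
move_arm(
  rows=[
    [0,0,-2,0,1],
    [0,0,0,0,1],
  ],
)

```text
time: 10.0
tool_pos: [0.5491, -0.0032, 0.0237]
tool_rot: [-3.141, 0.001, -3.114]
contact_force: [-2.5, 0.8, 9.3]
opening: 0.0007
grip_force: 5.0
```

Key is on its stop (9 N > 4.2 N). Hold briefly, then up, and over behind the cover.

Request:
move_arm(
  rows=[
    [0,0,0,0,1],
    [0,0,45,0,1],
    [0,0,45,0,1],
    [0,0,45,0,1],
    [0,0,45,0,1],
    [0,0,30,0,1],
    [0,0,0,0,1],
    [35,-10,0,0,1],
    [35,-10,0,0,1],
    [35,-12,0,0,1],
    [0,0,0,0,1],
  ],
)

```text
time: 11.1
tool_pos: [0.656, -0.0368, 0.2287]
tool_rot: [3.141, -0.003, -3.115]
contact_force: [-0.8, 0.5, -0.9]
opening: 0.0007
grip_force: 0.0
```

Request:
move_arm(
  rows=[
    [0,0,-30,0,1],
    [0,0,-30,0,1],
    [0,0,-25,0,1],
    [0,0,0,0,1],
  ],
)

```text
time: 11.5
tool_pos: [0.6504, -0.0345, 0.1427]
tool_rot: [3.139, -0.01, -3.114]
contact_force: [-0.7, -0.2, -1.1]
opening: 0.0004
grip_force: 0.0
```

```bash
python3 shot.py w7; python3 - <<'E'
import cv2
a=cv2.imread("pics/w7s.png")[120:320,200:420];cv2.imwrite("pics/z7.png",cv2.resize(a,None,fx=3,fy=3))
E
```

```text
11.5 [ 0.65044726 -0.03448837  0.14267288] [ 3.13944869 -0.00970741 -3.11384973] [-0.71220352 -0.24930479 -1.05367443]
```

View pics/z7.png

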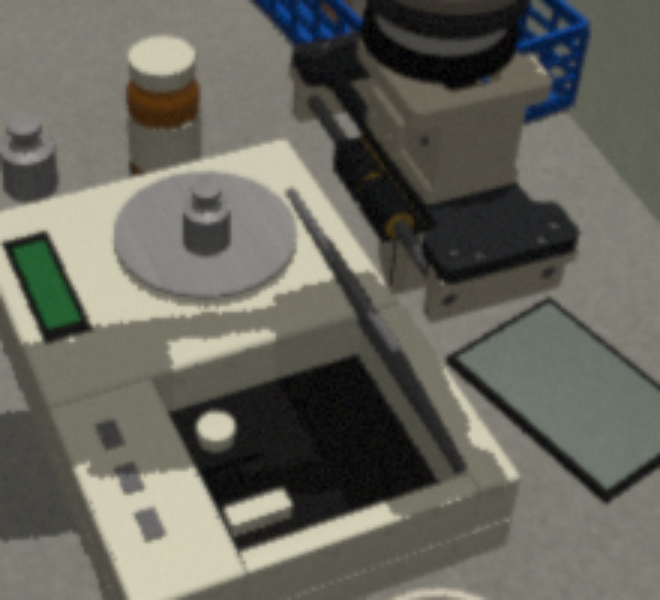

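The finger stands behind the open cover (plate at (290–460,190–470) in the crop, finger tip hidden behind it around (400,270)). Sweep it forwards and down.

Request:
move_arm(
  rows=[
    [-22,0,2,0,1],
    [-14,0,-7,0,1],
    [-9,0,-7,0,1],
    [-9,0,-7,0,1],
    [-7,0,-8,0,1],
    [-7,0,-9,0,1],
    [-5,0,-9,0,1],
    [-5,0,-10,0,1],
    [-5,0,-10,0,1],
    [-5,0,-11,0,1],
    [-8,0,-15,0,1],
    [0,0,0,0,1],
  ],
)

```text
time: 12.8
tool_pos: [0.5561, -0.0348, 0.055]
tool_rot: [3.14, -0.004, -3.114]
contact_force: [-1.5, 0.6, 1.4]
opening: 0.0002
grip_force: 1.1
```

Request:
move_arm(
  rows=[
    [-4,0,-4,0,1],
    [-4,0,-4,0,1],
    [0,0,0,0,1],
  ],
)

```text
time: 13.1
tool_pos: [0.5496, -0.0352, 0.0487]
tool_rot: [3.141, -0.0, -3.114]
contact_force: [-0.1, 0.3, 2.6]
opening: 0.0002
grip_force: 1.3
```

Request:
move_arm(
  rows=[
    [0,0,-3,0,1],
    [0,0,-2,0,1],
    [0,0,0,0,1],
  ],
)

```text
time: 13.4
tool_pos: [0.5497, -0.0352, 0.0439]
tool_rot: [3.141, -0.0, -3.114]
contact_force: [-0.8, -0.3, 2.3]
opening: 0.0003
grip_force: 1.4
```

Request:
move_arm(
  rows=[
    [0,0,-2,0,1],
    [0,0,0,0,1],
  ],
)

```text
time: 13.6
tool_pos: [0.5498, -0.0352, 0.0421]
tool_rot: [3.142, -0.0, -3.114]
contact_force: [-2.6, -0.0, 8.5]
opening: 0.0006
grip_force: 4.2
```

At the stop (8.5 N). Let go upwards and clear, then check the cover.

Request:
move_arm(
  rows=[
    [0,0,20,0,1],
    [0,0,45,0,1],
    [0,0,45,0,1],
    [0,0,45,0,1],
    [-30,0,40,0,1],
    [-40,0,0,0,1],
    [-40,0,0,0,1],
    [0,0,0,0,1],
    [0,0,0,0,1],
    [0,0,0,0,1],
    [0,0,0,0,1],
  ],
)

```text
time: 14.7
tool_pos: [0.4408, -0.0353, 0.2364]
tool_rot: [3.141, -0.0, -3.114]
contact_force: [-0.4, 0.0, 0.7]
opening: 0.0001
grip_force: 0.0
```

```bash
python3 shot.py w8; python3 - <<'E'
from h import *
c=vision.get_calibration("side");T=c["T"]
for n in("side0","w6s","w8s"):
    g=cv2.imread(f"pics/{n}.png",0).astype(int)
    A=proj(c,T,np.array([.5242,-.09,.072]));d=proj(c,T,np.array([.5042,-.09,.072]))-A
    print(n,[int(g[tuple(np.round((A+d*t)[::-1]).astype(int))]) for t in np.arange(-1.2,1.3,.1)], [int(g[tuple(np.round(proj(c,T,np.array([x,-.04,.072]))[::-1]).astype(int))]) for x in np.arange(.53,.67,.01)])
    if n!="side0":
        a=cv2.imread("pics/side0.png",0).astype(int)
        for nm,(r0,r1,c0,c1) in dict(jar=(130,180,243,268),weight=(178,206,260,278),mortar=(320,376,316,381)).items():
            res=cv2.matchTemplate(g[r0-8:r1+8,c0-8:c1+8].astype(np.uint8),a[r0:r1,c0:c1].astype(np.uint8),cv2.TM_CCOEFF_NORMED);_,v,_,l=cv2.minMaxLoc(res);print(nm,round(v,3),l[0]-8,l[1]-8)
E
```

```text
14.7 [ 0.44080968 -0.03531395  0.23644164] [ 3.14140952e+00 -2.38072903e-04 -3.11368670e+00] [-0.42683692  0.00617312  0.73478242]
side0 [91, 90, 89, 90, 89, 90, 87, 90, 89, 75, 53, 49, 154, 177, 178, 174, 176, 175, 174, 176, 177, 177, 177, 177, 176] [88, 77, 89, 90, 90, 91, 89, 88, 88, 87, 87, 89, 87, 86, 118]
w6s [183, 188, 199, 183, 189, 204, 206, 200, 205, 197, 106, 70, 180, 205, 206, 206, 203, 205, 205, 204, 203, 205, 206, 205, 203] [20, 58, 28, 24, 18, 29, 24, 14, 17, 11, 13, 12, 72, 68, 43]
jar 0.97 0 0
weight 0.998 0 0
mortar 0.998 0 0
w8s [101, 100, 103, 98, 99, 100, 101, 102, 100, 86, 60, 59, 171, 197, 197, 197, 196, 196, 195, 197, 197, 196, 196, 196, 198] [99, 85, 100, 99, 100, 99, 98, 101, 98, 98, 98, 100, 99, 97, 132]
jar 0.982 0 0
weight 0.998 0 0
mortar 0.998 0 0
```

The cover is back at its original level profile and latched. The weight, jar and mortar are unmoved, and the arm is clear.

```bash
python3 -c "
from cell import workorder
print(workorder.hand_in())"
```

```text
the job is handed in; nothing more can be done
None
```

I handed the job in at about 14.7 s of the 53 s. The cover popped open, the round key was pressed to its stop, and the cover is shut and latched again. The side camera shows the weight, jar and mortar unmoved, and the arm is clear; hand-in returned no verdict.

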